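Clear the slicer board and offer up its lever

TASK

The bread slicer's lever has to go back on its pivot post: first wipe the three crust ends off the slicer board onto the worktop with the blue wiper block, not with the fingers, and let go of the block. Then pick up the lever by its balance point (red mark) and hold it level with its hub centred about 5 cm above the tip of the pivot post and its arm lying along the board, knob end over the board. Finish while still holding it there, without touching the slicer with it, and leave the jam jar, the round roll and the sugar shaker where they stand.

Things in the scene. Friction and masses are not known exactly. Their poses are not given: they have to be found in the camera images.
- board (a point): centre of the top face of the slicer board: pale wood, fixed, 140 mm along its x, 260 mm along its y, top 15 mm above the worktop, no rim. A steel pivot post stands near its +y end, on a 66 x 44 x 8 mm foot plate centred at y = +100 mm. The crusts lie on the -y half; that end is free to wipe over.
- post_top (a point): centre of the tip of the steel pivot post, 60 mm above the board's top (75 mm above the worktop), at y = +100 mm of the board; the post is 19 mm thick at the tip, 38 mm at the root. Axes as the board's.
- wiper_mid (a point): centre of the loose blue wiper block, half-way up: 130 mm along x, 26 mm along y, 70 mm tall, 150 g, black rubber lip below. It stands on the board between post and crusts, its length across the board (x roughly along the board's x). Grip it across the 26 mm, in its upper half so that the fingers pass over the crusts; push it along the board as it stands.
- crust_0_mid (a point): centre of loose crust end 0: a small brown dome, 26 mm across, 14 mm tall, 12 g, lying on the board (centre then 22 mm above the worktop); flat on the worktop its centre is about 7 mm up
- crust_1_mid (a point): centre of loose crust end 1: a small brown dome, 26 mm across, 14 mm tall, 12 g, lying on the board (centre then 22 mm above the worktop); flat on the worktop its centre is about 7 mm up
- crust_2_mid (a point): centre of loose crust end 2: a small brown dome, 26 mm across, 14 mm tall, 12 g, lying on the board (centre then 22 mm above the worktop); flat on the worktop its centre is about 7 mm up
- lever_balance (a point): balance point (centre of mass) of the loose cast lever, under a red mark, 26 mm above its underside. Mass 0.35 to 0.65 kg. x runs along the arm from hub to knob, z up. Arm: flat-sided grey bar 14 mm wide (y), 16 mm tall, centred on this point. Hub axis at x = -60 mm (dark ring 46 mm across, 44 mm tall, 24 mm bore); knob at x = +100 mm (26 mm across, top 42 mm above this point).
- lever_hub (a point): centre of the underside of the lever's hub, on the bore's axis; axes as the lever's
- lever_knob (a point): point in the lever's knob end, 160 mm from the hub axis, 36 mm above the underside; axes as the lever's
- jam: bystander: jam jar, 72 mm across, 102 mm tall, origin under its centre
- roll: bystander: round bread roll, 98 x 92 x 66 mm, origin under its centre
- shaker: bystander: sugar shaker, 44 mm across, 90 mm tall, origin under its centre

How it is judged:
On the way, in this order (a step that is already met when the one before it is completed fails the run):
1. all three crusts are off the board and on the worktop, the lever still lying where it was (height (world z) of crust_0_mid between -0.02 and 0.016 m and height (world z) of crust_1_mid between -0.02 and 0.016 m and height (world z) of crust_2_mid between -0.02 and 0.016 m and distance of lever_balance from where it was at the start of the episode below 0.03 m), for 0.2 s.
2. the lever is gripped at its balance point and raised level, at least 40 mm up (height (world z) of lever_hub above 0.04 m and angle between lever_balance's own z axis and vertical below 0.15 rad and contact force between the fingers and lever above 1 N and distance between the grasp point and lever_balance below 0.03 m), for 0.2 s.
At the end, for the whole second after the job is handed in: Lever gripped within 20 mm of its balance point and at rest, level within 5 deg, hub centred within 15 mm, 25 to 80 mm above the post tip, arm within 11 deg of the board, knob over the board, touching neither slicer nor block; block let go; three crusts on the worktop off the board (horizontal distance between lever_hub and post_top below 0.015 m and z of lever_hub in the frame of post_top between 0.025 and 0.08 m and angle between lever_balance's own z axis and vertical below 0.09 rad and angle between the x axis of lever_balance and the y axis of board, either way round below 0.2 rad and y of lever_knob in the frame of board below 0 m and contact force between the fingers and lever above 1 N and distance between the grasp point and lever_balance below 0.03 m and x of the grasp point in the frame of lever_balance between -0.02 and 0.02 m and linear speed of lever below 0.03 m/s and contact force between lever and slicer below 0.1 N and contact force between each of lever, the fingers and wiper below 0.1 N and height (world z) of crust_0_mid between -0.02 and 0.016 m and height (world z) of crust_1_mid between -0.02 and 0.016 m and height (world z) of crust_2_mid between -0.02 and 0.016 m); the arm keeps its last pose, push and grip.
It fails at once if a crust is touched by the fingers or arm (contact force between any of the fingers, the arm and crust_0 above 0.5 N or contact force between any of the fingers, the arm and crust_1 above 0.5 N or contact force between any of the fingers, the arm and crust_2 above 0.5 N).
It fails at once if a bystander (jam jar, roll, shaker) is moved more than 30 mm (distance of any of jam, roll, shaker from where it was at the start of the episode above 0.03 m).
It also fails if it takes over 54 s, if anything falls off the work surface, if the arm or the gripper's body presses on something with over 40 N, if the wrist force passes 120 N, or if a joint passes its speed limit or range.

ROBOT

A 7-joint arm with a two-finger parallel gripper is mounted at the origin on a cart in front of the work surface, level with it; the furniture and walls round the work are solid. World frame = base frame: x ahead of the robot, y to its left, z up, the work surface at z = 0. Lengths are in m, angles in rad, forces in N, time in s.
With the tool pointing down it reaches from about 0.35 to 0.9 m from the base axis. Payload 19.9 kg.
Tool frame: the origin (TCP) lies between the finger pads; the fingertips stand 19 mm ahead of it and the grasp point (between the pads) is the TCP; z points along the fingers, y is the line along which they close (so a half turn about z gives the same grasp; the last joint's range is limited). The gripper opens to 94 mm and grips with 3 to 60 N. Pads are 16 mm wide; open, the fingers measure 119 mm over their backs; the gripper's body (75 mm by 177 mm) begins 78 mm behind the grasp point.
Start: joints at [-0.042, 0.417, -0.01, 1.614, 0.005, 1.111, -0.053], TCP at [0.625, 0, 0.188] pointing down, gripper open.
Joint ranges: [-2.81, 2.81], [-0.39, 2.02], [-1.27, 1.25], [0.06, 2.57], [-1.19, 4.33], [0.19, 2], [-2.82, 2.82]. Speed limits (rad/s): [1.89, 1.89, 2.39, 2.39, 3.01, 3.01, 3.01].

INTERFACE

Orientations are given as a 3x3 rotation matrix whose columns are the frame's x, y, z axes.
In Python, from rig import robot gives the robot as it stands. Calls block until the motion is done:
- robot.move_ptp(position, orientation): joint-space move of the TCP to a pose.
- robot.move_linear(position, velocity=0.15, frame=None, threshold=None): straight line of the TCP; frame=None keeps the orientation; velocity is the mean speed in m/s. With threshold (N) it stops when the force on the tool has changed by that much, and returns True; else False.
- robot.goto_joints(angles): joint-space move.
- robot.gripper_to(opening): finger opening in m; the grip force is fixed at half the most; returns when the fingers have stopped.
- robot.pause(seconds).
- robot.ik(position, orientation): joint angles nearest the present ones, or None.
- robot.get_state(): the state.
- robot.grab_frame(name): name is "scene" or "side" or "wrist"; returns the picture (384x512x3 uint8, red, green, blue); there is no depth.
- robot.camera_info(name): a dict with "fx", "fy", "cx", "cy" (pixels), "rvec" (rotation vector, rad) and "tvec" (3), from world to camera coordinates, as OpenCV has them. Camera axes: x right, y down, z forward; pixel columns grow to the right and rows downward; lengths in m; the calibration is good to about 2 mm. A picture is of the moment at which its call begins: read the wrist's pose just before it. camera_info takes no time and is no camera call; for the wrist camera it gives the pose at the moment of the call.
A pose or a line that the arm cannot do raises robot.PlanningError and nothing moves.
- robot.sign_off(): hands the job in; it is judged then, once.
The state is a dict: "time": time; "qpos": joint angles; "joint_vel": joint speeds; "effort": joint torques, N m; "ee_pos": TCP position; "tool_rot": TCP orientation; "force": force on the tool from outside, world axes, zero at the start; "moment": the same for the moment, N m; "opening": finger opening in m; "grasp_force": force on a finger pad.
Only numpy, scipy, OpenCV 4.12 (cv2) and the standard library are available. Lean on these libraries where they do the work, as an engineer would, in place of code of your own. Each camera call takes 0.05 s, during which the arm holds its last target. There are 200 camera calls.

## Working session

There is one attempt and no reset: what is moved stays moved. The work goes in short steps, each a Python script; the robot and the scene stay as the last script left them, time stands still between calls to the robot, and variables do not carry over. Pictures are saved under pics/ and viewed, at most 10 in all, crops included, and the job is handed in when it is done.

```bash
mkdir -p pics; ls
python3 - <<'E'
from rig import robot
import cv2,numpy as np
ims=[]
for n in("scene","side","wrist"):
    im=robot.grab_frame(n)[:,:,::-1]; cv2.imwrite(f"pics/{n}0.png",im); ims.append(im)
    c=robot.camera_info(n); print(n,{k:np.round(v,4).tolist() for k,v in c.items()})
print(robot.get_state()["time"])
E
```

```text
pics
scene {'fx': 370.8398, 'fy': 370.8398, 'cx': 263.026, 'cy': 189.3533, 'rvec': [0.7221, -2.5824, 1.1549], 'tvec': [0.3388, 0.3084, 0.6433]}
side {'fx': 385.297, 'fy': 385.297, 'cx': 262.6142, 'cy': 186.3249, 'rvec': [0.3526, -2.631, 1.3761], 'tvec': [0.4026, 0.2089, 0.707]}
wrist {'fx': 299.544, 'fy': 299.544, 'cx': 250.0004, 'cy': 191.3155, 'rvec': [-2.9009, 0.0001, 0.0024], 'tvec': [-0.6239, -0.0242, 0.3897]}
0.15
```

View pics/scene0.png

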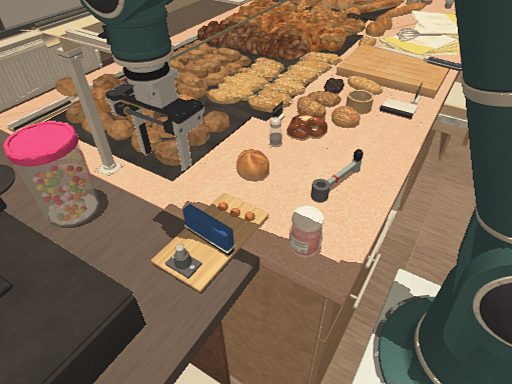

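View pics/side0.png

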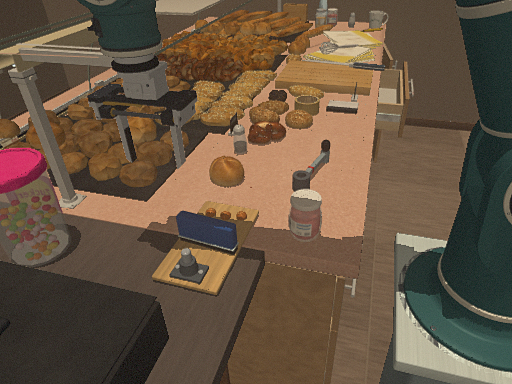

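The scene view shows the board (corners ~(152,260), (203,288), (268,213), (222,194)), the post tip at (181,247), the blue block at (208,228), the crusts at (222,205), (236,211) and (249,215), the lever hub at (320,188) and knob at (358,155), the roll at (253,165), the jam at (306,232) and the shaker at (276,130). The side view agrees.

```bash
cat > h.py <<'E'
import numpy as np,cv2
from rig import robot
def cam(n):
    c=robot.camera_info(n);R=cv2.Rodrigues(np.array(c["rvec"],float))[0];t=np.array(c["tvec"],float)
    return c,R,t
def ray(cm,p):
    c,R,t=cm
    d=R.T@np.array([(p[0]-c["cx"])/c["fx"],(p[1]-c["cy"])/c["fy"],1]);return -R.T@t,d
def plane(cm,p,z):
    o,d=ray(cm,p);return o+d*(z-o[2])/d[2]
def tri(cs,ps):
    A=np.zeros((3,3));b=np.zeros(3)
    for cm,p in zip(cs,ps):
        o,d=ray(cm,p);d/=np.linalg.norm(d);M=np.eye(3)-np.outer(d,d);A+=M;b+=M@o
    return np.linalg.solve(A,b)
def blobs(im,lo,hi,amin=8,roi=None):
    m=cv2.inRange(cv2.cvtColor(im,cv2.COLOR_RGB2HSV),lo,hi)
    if roi: k=np.zeros_like(m);x0,y0,x1,y1=roi;k[y0:y1,x0:x1]=255;m&=k
    n,l,s,c=cv2.connectedComponentsWithStats(m)
    return m,[(s[i,4],c[i].round(1).tolist(),s[i,:4].tolist()) for i in range(1,n) if s[i,4]>=amin]
E
python3 - <<'E'
from h import *
np.set_printoptions(precision=3,suppress=True)
S,D=cam("scene"),cam("side")
print("cams",ray(S,(0,0))[0],ray(D,(0,0))[0])
for k,p,z in [("b1",(152,260),.015),("b2",(203,288),.015),("b3",(268,212),.015),("b4",(222,194),.015),("c",(222,206),.022),("c",(236,212),.022),("c",(249,216),.022),("hub",(320,184),.044),("knob",(358,155),.068),("roll",(253,178),0),("jam",(306,247),0),("shak",(276,143),0),("blkL",(185,206),.085),("blkR",(232,240),.085),("post",(180,246),.075)]: print(k,plane(S,p,z))
for k,p,z in [("b1",(153,279),.015),("b2",(217,292),.015),("b3",(259,208),.015),("b4",(199,203),.015),("hub",(301,175),.044),("knob",(325,145),.068),("post",(186,251),.075),("blkL",(177,213),.085),("blkR",(236,233),.085)]: print("side",k,plane(D,p,z))
for n in("scene","side"):
    im=cv2.imread(f"pics/{n}0.png")[:,:,::-1]
    for nm,lo,hi in(("red1",(0,150,90),(6,255,255)),("blue",(105,120,30),(125,255,255))): print(n,nm,blobs(im,lo,hi,5,(140,120,400,300))[1])
a=[cv2.resize(cv2.imread(f"pics/{n}0.png")[130:300,140:370],None,fx=3.4,fy=3.4,interpolation=2)[:578,:780] for n in("scene",)]
cv2.imwrite("pics/z0.png",a[0])
E
```

```text
cams [0.146 0.41  0.659] [0.245 0.553 0.583]
b1 [0.607 0.113 0.015]
b2 [0.47  0.111 0.015]
b3 [ 0.468 -0.141  0.015]
b4 [ 0.602 -0.136  0.015]
c [ 0.572 -0.094  0.022]
c [ 0.531 -0.095  0.022]
c [ 0.496 -0.1    0.022]
hub [ 0.392 -0.27   0.044]
knob [ 0.345 -0.404  0.068]
roll [ 0.578 -0.246  0.   ]
jam [ 0.345 -0.103  0.   ]
shak [ 0.608 -0.425  0.   ]
blkL [ 0.6   -0.002  0.085]
blkR [0.455 0.024 0.085]
post [0.541 0.085 0.075]
side b1 [0.606 0.121 0.015]
side b2 [0.473 0.119 0.015]
side b3 [ 0.469 -0.146  0.015]
side b4 [ 0.618 -0.129  0.015]
side hub [ 0.392 -0.269  0.044]
side knob [ 0.352 -0.398  0.068]
side post [0.542 0.088 0.075]
side blkL [ 0.603 -0.001  0.085]
side blkR [0.463 0.027 0.085]
scene red1 [(np.int32(10), [335.0, 176.5], [333, 175, 5, 4])]
scene blue [(np.int32(1099), [208.4, 226.8], [183, 205, 50, 45])]
side red1 [(np.int32(13), [311.2, 167.6], [308, 166, 6, 6])]
side blue [(np.int32(23), [223.6, 227.9], [217, 227, 14, 3])]
```

View pics/z0.png

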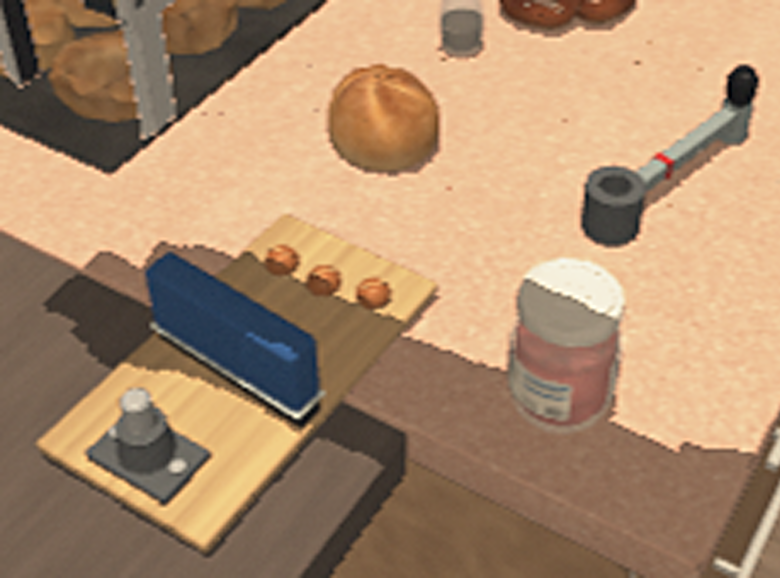

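View pics/wrist0.png

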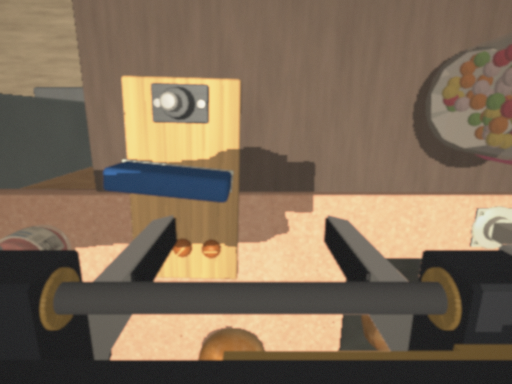

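The zoom shows the block skewed on the board, the three crusts in a row, and the roll beyond the board's far end. The wrist view shows the board corners (123,77) and (240,80), the block top (105–230, 165–200), and the post tip near (170,101).

Run:
```python
from h import *
np.set_printoptions(precision=3,suppress=True)
S,D,W=cam("scene"),cam("side"),cam("wrist")
print("wcam",ray(W,(0,0))[0])
for k,p,z in[("b1",(123,77),.015),("b2",(240,80),.015),("b3",(237,277),.015),("foot",(180,103),.023),("c",(182,248),.022),("c",(211,249),.022),("roll",(232,350),.03)]:print(k,plane(W,p,z))
im=cv2.imread("pics/wrist0.png")[:,:,::-1]
m,b=blobs(im,(105,120,30),(125,255,255),50);print(b)
c=max(cv2.findContours(m,0,2)[0],key=cv2.contourArea)
r=cv2.minAreaRect(c);print(r,[plane(W,p,.085) for p in cv2.boxPoints(r)])
print("mark",tri([S,D],[(335,176.5),(311.2,167.6)]),plane(S,(335,176.5),.034),plane(D,(311.2,167.6),.034))
print("hub",tri([S,D],[(320,184),(301,175)]))
s=robot.get_state();print(s["tool_rot"],s["time"],s["opening"])
a=np.deg2rad(-9)
for sg in(1,-1):
    y=sg*np.array([-np.sin(a),np.cos(a),0]);z=np.array([0,0,-1.]);R=np.column_stack([np.cross(y,z),y,z])
    print(sg,robot.ik([.53,.012,.068],R),robot.ik([.53,-.15,.068],R))
```

```text
wcam [0.625 0.069 0.383]
b1 [0.477 0.115 0.015]
b2 [0.612 0.112 0.015]
b3 [ 0.606 -0.141  0.015]
foot [0.543 0.086 0.023]
c [ 0.535 -0.095  0.022]
c [ 0.573 -0.097  0.022]
roll [ 0.599 -0.246  0.03 ]
[(np.int32(3392), [167.4, 181.0], [104, 163, 126, 38])]
((165.92947387695312, 180.65342712402344), (125.17155456542969, 28.24186897277832), 5.762632846832275) [array([ 0.473, -0.001,  0.085]), array([0.479, 0.028, 0.085]), array([0.603, 0.015, 0.085]), array([ 0.6  , -0.014,  0.085])]
mark [ 0.378 -0.338  0.027] [ 0.375 -0.329  0.034] [ 0.376 -0.326  0.034]
hub [ 0.393 -0.275  0.04 ]
[[-0.     1.    -0.001]
 [ 1.     0.    -0.   ]
 [-0.    -0.001 -1.   ]] 0.15 0.09391767072217844
1 [ 0.149  0.417 -0.28   1.944  0.157  0.8    1.197] [ 0.398  0.444 -0.22   1.896  0.129  0.816  1.523]
-1 [-0.32   0.415  0.293  1.961 -0.165  0.788 -1.662] [-0.056  0.454  0.345  1.911 -0.206  0.811 -1.329]
```

```bash
cat >> h.py <<'E'
def Rt(deg,sg=1):
    "tool down, closing axis = sg * (yaw-rotated world y)"
    a=np.deg2rad(deg);y=sg*np.array([-np.sin(a),np.cos(a),0]);z=np.array([0,0,-1.]);return np.column_stack([np.cross(y,z),y,z])
def st(*k):
    s=robot.get_state();print({q:np.round(s[q],3).tolist() for q in("time","ee_pos","force","opening","grasp_force")})
def snap(n,f,box=None,k=1):
    im=robot.grab_frame(n)[:,:,::-1]
    if box: x0,y0,x1,y1=box;im=im[y0:y1,x0:x1]
    cv2.imwrite("pics/"+f,cv2.resize(im,None,fx=k,fy=k,interpolation=2))
E
python3 - <<'E'
from h import *
robot.gripper_to(.056)
robot.move_ptp([.539,.008,.15],Rt(-6));st()
robot.move_linear([.539,.008,.068],.12);st()
robot.gripper_to(.01);st()
robot.move_linear([.539,-.01,.068],.06,frame=Rt(-1.4));st()
robot.move_linear([.5365,-.10,.068],.08);st()
robot.move_linear([.535,-.150,.068],.06);st()
snap("scene","s1.png",(140,130,370,300),3.4)
E
```

```text
{'time': 2.175, 'ee_pos': [0.539, 0.008, 0.15], 'force': [0.652, 0.798, -0.049], 'opening': 0.056, 'grasp_force': 0.0}
{'time': 3.008, 'ee_pos': [0.539, 0.008, 0.069], 'force': [0.089, -0.172, -0.484], 'opening': 0.057, 'grasp_force': 0.0}
{'time': 3.858, 'ee_pos': [0.539, 0.008, 0.069], 'force': [-5.467, -1.66, 17.903], 'opening': 0.01, 'grasp_force': 8.333}
{'time': 4.308, 'ee_pos': [0.539, -0.009, 0.07], 'force': [-13.141, 3.212, 32.246], 'opening': 0.01, 'grasp_force': 15.55}
{'time': 5.583, 'ee_pos': [0.537, -0.099, 0.068], 'force': [-0.396, 0.289, -0.102], 'opening': 0.01, 'grasp_force': 0.0}
{'time': 6.567, 'ee_pos': [0.535, -0.15, 0.068], 'force': [-0.743, -0.433, 0.174], 'opening': 0.01, 'grasp_force': 0.0}
```

View pics/s1.png

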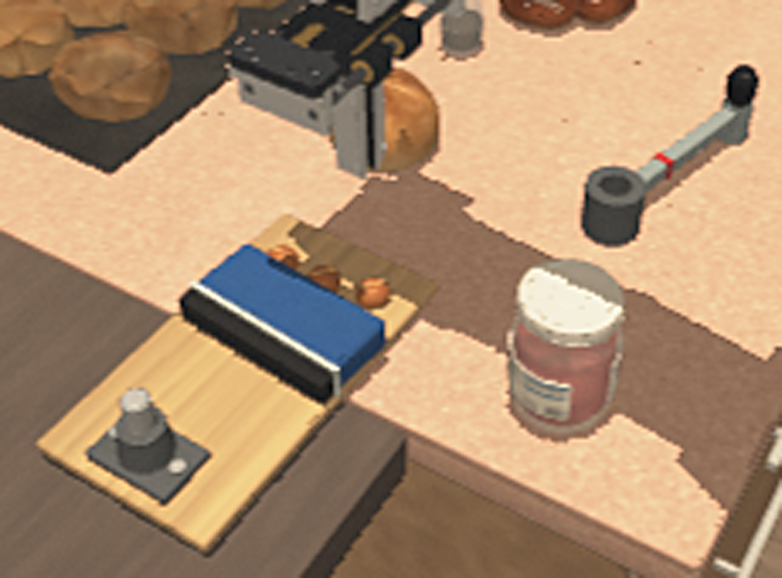

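The block toppled forward: it lies flat on the board with its lip facing +y (lip bottom corners at about (193.5,222) and (238,247) full-frame, front top corners at (212.6,202) and (253,225.6)). The crusts are untouched. I'll push it flat from behind, using the two spread fingers as a stable two-point pusher.

Run:
```python
from h import *
np.set_printoptions(precision=3,suppress=True)
S=cam("scene")
for p,z in[((193.5,221.8),.015),((238,247),.015),((193.5,215),.041),((240,238),.041),((212.6,202),.041),((253,225.6),.041)]:print(plane(S,p,z))
robot.move_linear([.535,-.14,.16],.2)
robot.move_ptp([.53,-.03,.17],Rt(-91.4))
robot.gripper_to(.094)
n=robot.camera_info("wrist")
W=cam("wrist");im=robot.grab_frame("wrist");cv2.imwrite("pics/w1.png",im[:,:,::-1])
m,b=blobs(im,(105,120,30),(125,255,255),100);print(b)
c=max(cv2.findContours(m,0,2)[0],key=cv2.contourArea)
r=cv2.minAreaRect(c);print(r,*[plane(W,p,.041) for p in cv2.boxPoints(r)],sep="\n")
st();print(robot.get_state()["tool_rot"], robot.get_state()["qpos"])
```

```text
[ 0.603 -0.021  0.015]
[ 0.469 -0.013  0.015]
[ 0.598 -0.021  0.041]
[ 0.467 -0.019  0.041]
[ 0.587 -0.079  0.041]
[ 0.462 -0.064  0.041]
[(np.int32(4392), [251.6, 200.1], [197, 176, 112, 48])]
((251.75502014160156, 200.32904052734375), (110.83747863769531, 40.392112731933594), 4.497151851654053)
[ 0.466 -0.068  0.041]
[ 0.472 -0.021  0.041]
[ 0.594 -0.034  0.041]
[ 0.592 -0.081  0.041]
{'time': 10.175, 'ee_pos': [0.53, -0.03, 0.17], 'force': [-0.623, 0.523, -0.733], 'opening': 0.094, 'grasp_force': 0.0}
[[ 0.024  1.    -0.   ]
 [ 1.    -0.024  0.   ]
 [ 0.    -0.    -1.   ]] [ 0.056  0.271 -0.068  1.866  0.021  1.006 -0.045]
```

View pics/w1.png

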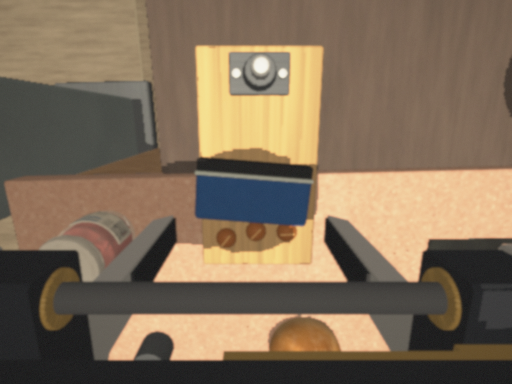

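The wrist view confirms it: the block is flat at columns 197–309, with the crusts just ahead at (227,238), (256,231) and (287,233). Pushing now.

Run:
```python
from h import *
robot.move_linear([.532,.022,.12],.2)
robot.move_linear([.532,.022,.041],.15);st()
robot.move_linear([.5305,-.05,.041],.06);st()
robot.move_linear([.530,-.088,.041],.04);st()
robot.move_linear([.530,-.07,.041],.1)
robot.move_linear([.530,-.03,.17],.25);st()
snap("wrist","w2.png"); snap("scene","s2.png",(140,130,370,300),3.4)
```

```text
{'time': 11.358, 'ee_pos': [0.533, 0.022, 0.042], 'force': [0.533, -0.379, 0.881], 'opening': 0.094, 'grasp_force': 0.0}
{'time': 12.708, 'ee_pos': [0.531, -0.05, 0.041], 'force': [0.226, 0.118, -0.013], 'opening': 0.094, 'grasp_force': 0.0}
{'time': 13.808, 'ee_pos': [0.53, -0.088, 0.041], 'force': [0.317, -0.394, 0.816], 'opening': 0.094, 'grasp_force': 0.0}
{'time': 14.833, 'ee_pos': [0.53, -0.031, 0.17], 'force': [0.773, 0.457, -0.921], 'opening': 0.094, 'grasp_force': 0.0}
```

View pics/w2.png

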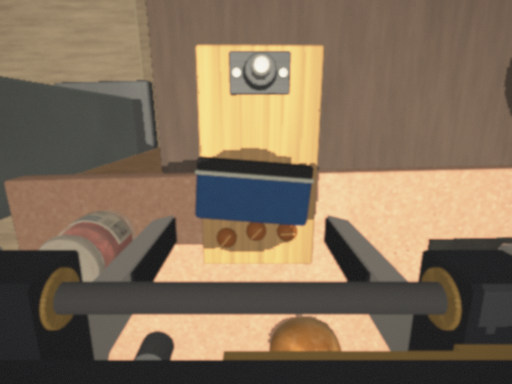

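View pics/s2.png

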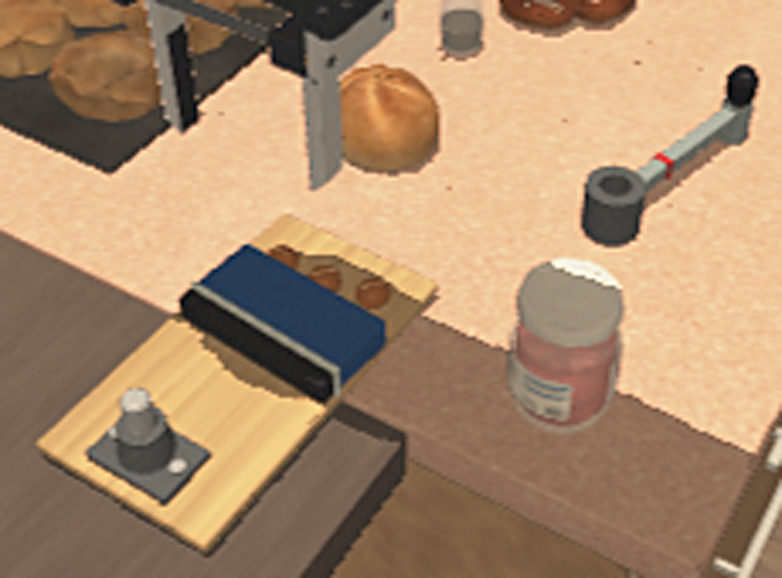

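Run:
```python
from h import *
np.set_printoptions(precision=3,suppress=True)
S=cam("scene");c,R,t=S
print("tip rays z=.151",plane(S,(193.5,167.6),.151),plane(S,(233.5,185.3),.151))
for P in[(.477,-.031,.151),(.583,-.031,.151),(.53,-.031,.151)]:
    q=cv2.projectPoints(np.array([P]),np.array(c["rvec"],float),np.array(c["tvec"],float),np.array([[c["fx"],0,c["cx"]],[0,c["fy"],c["cy"]],[0,0,1]]),None)[0].ravel();print(P,q,(q-[140,130])*3.4)
W=cam("wrist");print("wrist tips",ray(W,(0,0))[0],plane(W,(176,222),.151),plane(W,(325,222),.151))
# scene: blue block corner check with wrist: same corner triangulated (front -x top corner & lip)
print("post tri",tri([S,W],[(180,247),(260,66)]))
print("block front corners tri",tri([S,W],[(253,225.6),(197,219)]),tri([S,W],[(212.6,202),(305,224)]))
print("lip top corners tri",tri([S,W],[(238.5,238),(200,176)]),tri([S,W],[(196,215),(311,181)]))
```

```text
tip rays z=.151 [ 0.611 -0.058  0.151] [ 0.501 -0.055  0.151]
(0.477, -0.031, 0.151) [236.742 196.078] [328.923 224.665]
(0.583, -0.031, 0.151) [195.514 178.526] [188.746 164.987]
(0.53, -0.031, 0.151) [215.576 187.067] [256.958 194.027]
wrist tips [0.531 0.039 0.364] [ 0.473 -0.036  0.151] [ 0.585 -0.039  0.151]
post tri [0.541 0.085 0.071]
block front corners tri [ 0.466 -0.073  0.032] [ 0.591 -0.083  0.035]
lip top corners tri [ 0.473 -0.023  0.034] [ 0.598 -0.031  0.032]
```

The fingertips appear about 25 mm higher than the nominal geometry, in both the scene and wrist views. That explains the failed grip and the push passing over the block. I'll probe the board by touch to get the real tip offset.

Run:
```python
from h import *
robot.move_linear([.541,.028,.07],.2);st()
print(robot.move_linear([.541,.028,-.012],.03,threshold=4));st()
robot.move_linear([.541,.028,.05],.1);st()
```

```text
{'time': 15.667, 'ee_pos': [0.541, 0.027, 0.07], 'force': [0.083, -0.036, 0.038], 'opening': 0.094, 'grasp_force': 0.0}
True
{'time': 17.767, 'ee_pos': [0.541, 0.028, -0.002], 'force': [-2.844, -0.083, 10.021], 'opening': 0.094, 'grasp_force': 5.263}
{'time': 18.442, 'ee_pos': [0.541, 0.028, 0.05], 'force': [0.63, 0.425, -0.415], 'opening': 0.094, 'grasp_force': 0.0}
```

The board (z = 0.015) is touched at a reported TCP z of about −0.002, so the tips sit about 35 mm higher than the reported TCP implies. I'll correct for that and redo the push.

Run:
```python
from h import *
np.set_printoptions(precision=3,suppress=True)
robot.move_linear([.532,.022,.008],.15);st()
robot.move_linear([.5305,-.05,.008],.07);st()
robot.move_linear([.530,-.090,.008],.05);st()
robot.move_linear([.530,-.07,.008],.1)
robot.move_linear([.530,-.06,.18],.25);st()
W=cam("wrist");im=robot.grab_frame("wrist");cv2.imwrite("pics/w3.png",im[:,:,::-1])
m,b=blobs(im,(105,120,30),(125,255,255),100);print(b)
c=max(cv2.findContours(m,0,2)[0],key=cv2.contourArea);r=cv2.minAreaRect(c);print(*[plane(W,p,.041) for p in cv2.boxPoints(r)],sep="\n")
```

```text
{'time': 18.883, 'ee_pos': [0.532, 0.022, 0.008], 'force': [0.96, -0.307, 0.667], 'opening': 0.094, 'grasp_force': 0.0}
{'time': 20.058, 'ee_pos': [0.53, -0.05, 0.008], 'force': [0.056, 1.108, -0.14], 'opening': 0.094, 'grasp_force': 0.0}
{'time': 21.008, 'ee_pos': [0.53, -0.09, 0.008], 'force': [0.147, -0.352, -0.009], 'opening': 0.094, 'grasp_force': 0.0}
{'time': 22.2, 'ee_pos': [0.529, -0.06, 0.179], 'force': [0.083, -0.099, -0.42], 'opening': 0.094, 'grasp_force': 0.0}
[(np.int32(3588), [254.7, 246.9], [203, 230, 104, 35])]
[ 0.471 -0.119  0.041]
[ 0.593 -0.122  0.041]
[ 0.594 -0.166  0.041]
[ 0.468 -0.163  0.041]
```

View pics/w3.png

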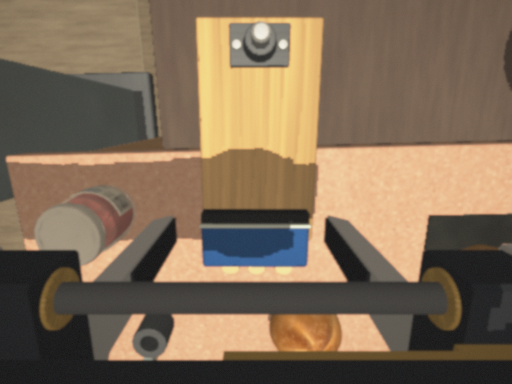

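The block is at the board's end, with the front face at y ≈ −0.165. The crusts are seen past it at about (231,269), (257,269) and (284,269), pale side up. Next I'll move over the lever, check the crusts from both fixed cameras, and measure the lever with the wrist camera.

Run:
```python
from h import *
np.set_printoptions(precision=3,suppress=True)
robot.move_ptp([.38,-.275,.17],Rt(-107.8));st()
W,S,D=cam("wrist"),cam("scene"),cam("side")
iw,i1,i2=[robot.grab_frame(n) for n in("wrist","scene","side")]
for n,i in(("w4",iw),("s4",i1),("d4",i2)):cv2.imwrite(f"pics/{n}.png",i[:,:,::-1])
for nm,lo,hi in(("red",(0,140,80),(6,255,255)),("red2",(174,140,80),(180,255,255))):
    for a,p,bb in blobs(iw,lo,hi,6)[1]:print(nm,a,p,plane(W,p,.034))
m,b=blobs(iw,(0,0,20),(180,90,75),60,(150,120,400,290));print("dark",b)
k=lambda i,b,s:cv2.resize(i[b[1]:b[3],b[0]:b[2]],(s[0],s[1]),interpolation=2)
top=np.hstack([k(i1,(190,180,280,247),(400,298)),k(i2,(180,175,270,242),(400,298))])
bot=np.hstack([k(iw,(0,0,512,384),(400,300)),k(i1,(290,130,380,197),(400,300))])
cv2.imwrite("pics/v4.png",np.vstack([top,bot])[:,:,::-1])
```

```text
{'time': 23.275, 'ee_pos': [0.381, -0.274, 0.17], 'force': [0.225, 0.463, -0.142], 'opening': 0.094, 'grasp_force': 0.0}
red 9 [184.4, 61.7] [ 0.354 -0.134  0.034]
red 53 [261.4, 227.6] [ 0.376 -0.331  0.034]
dark [(np.int32(1136), [258.8, 177.3], [240, 155, 39, 45]), (np.int32(3841), [275.8, 268.5], [150, 218, 250, 72])]
```

View pics/v4.png

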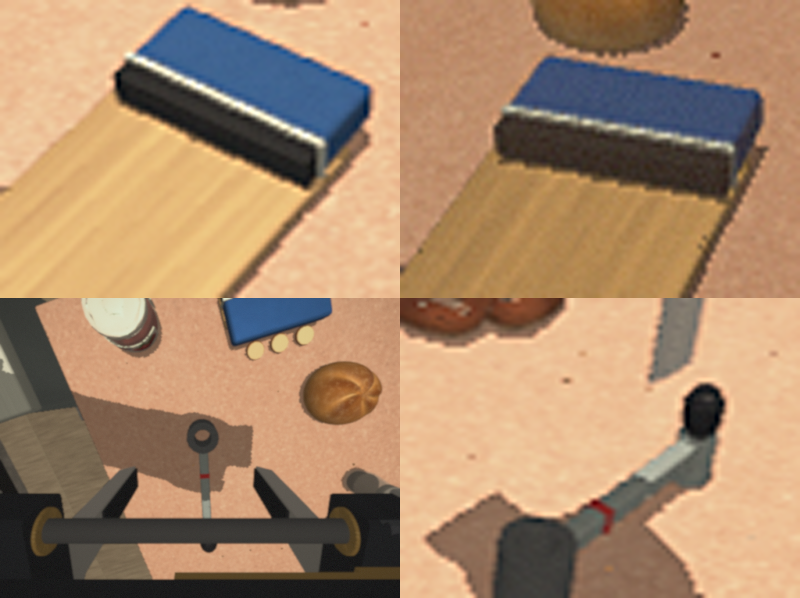

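All three crusts lie flipped on the worktop, clear of the block. The lever's hub is at about (259,174) in the wrist frame and the red mark at (261,228), i.e. (0.376, −0.331). Grasping it now.

Run:
```python
from h import *
np.set_printoptions(precision=3,suppress=True)
W=cam("wrist")
h=plane(W,(258.6,174),.044);m=plane(W,(261.4,227.6),.034);d=(m-h)[:2]
yaw=np.rad2deg(np.arctan2(d[1],d[0]));print(h,m,np.linalg.norm(d),yaw)
yaw=float(np.clip(yaw,-112,-101))
robot.gripper_to(.06)
robot.move_ptp([m[0],m[1],.08],Rt(yaw))
print(robot.move_linear([m[0],m[1],-.0005],.08,threshold=12));st()
robot.gripper_to(0);st()
robot.move_linear([m[0],m[1],.17],.12);st()
robot.pause(.4);st()
open("yaw","w").write(str(yaw))
W=cam("wrist");iw=robot.grab_frame("wrist");cv2.imwrite("pics/w5.png",iw[:,:,::-1])
print([x for x in blobs(iw,(0,140,80),(6,255,255),6)[1]])
```

```text
[ 0.392 -0.267  0.044] [ 0.376 -0.331  0.034] 0.0658618598787574 -104.17848803928145
False
{'time': 25.783, 'ee_pos': [0.376, -0.332, -0.0], 'force': [0.224, -0.17, 0.181], 'opening': 0.06, 'grasp_force': 0.0}
{'time': 26.558, 'ee_pos': [0.376, -0.331, -0.0], 'force': [1.122, -1.031, -0.864], 'opening': 0.014, 'grasp_force': 30.0}
{'time': 28.133, 'ee_pos': [0.376, -0.331, 0.169], 'force': [-0.19, 0.109, -5.107], 'opening': 0.014, 'grasp_force': 29.999}
{'time': 28.533, 'ee_pos': [0.376, -0.331, 0.17], 'force': [-0.279, 0.786, -6.382], 'opening': 0.014, 'grasp_force': 29.999}
[(np.int32(263), [250.0, 241.2], [238, 235, 25, 12])]
```

Run:
```python
from h import *
np.set_printoptions(precision=3,suppress=True)
W=cam("wrist");print("mark",plane(W,(250,241.2),.2045))
s=robot.get_state();print(s["ee_pos"],s["moment"])
robot.move_ptp([.5395,.0265,.19],Rt(-91.4));st()
robot.move_linear([.5395,.0265,.126],.08);robot.pause(.4);st()
W,S,D=cam("wrist"),cam("scene"),cam("side")
iw,i1,i2=[robot.grab_frame(n) for n in("wrist","scene","side")]
for n,i in(("w6",iw),("s6",i1),("d6",i2)):cv2.imwrite(f"pics/{n}.png",i[:,:,::-1])
def pr(cm,P):
    c,R,t=cm;q=R@np.array(P)+t;return np.round([c["cx"]+c["fx"]*q[0]/q[2],c["cy"]+c["fy"]*q[1]/q[2]],1)
for n,cm,i in(("w",W,iw),("s",S,i1),("d",D,i2)):
    print(n,"expect mark",pr(cm,(.5395,.0265,.1605)),"hubtop",pr(cm,(.541,.0865,.170)),"hubbot",pr(cm,(.541,.0865,.126)),"post",pr(cm,(.541,.0865,.075)))
    print(" red",blobs(i,(0,140,80),(6,255,255),5)[1])
    q=pr(cm,(.541,.0865,.15)).astype(int)
    print(" dark",blobs(i,(0,0,15),(180,90,85),60,(max(q[0]-45,0),max(q[1]-45,0),q[0]+45,q[1]+45))[1])
```

```text
mark [ 0.375 -0.331  0.204]
[ 0.376 -0.331  0.17 ] [0.016 0.024 0.028]
{'time': 30.05, 'ee_pos': [0.539, 0.025, 0.19], 'force': [-0.129, 0.457, -5.156], 'opening': 0.014, 'grasp_force': 29.999}
{'time': 31.4, 'ee_pos': [0.54, 0.027, 0.126], 'force': [0.583, 0.317, -6.955], 'opening': 0.014, 'grasp_force': 29.999}
w expect mark [250.8 241.3] hubtop [250.9 136.8] hubbot [250.7 132.6] post [250.6 129.6]
 red [(np.int32(259), [250.0, 241.3], [238, 236, 25, 11])]
 dark [(np.int32(1776), [250.7, 152.2], [221, 113, 63, 66])]
s expect mark [193.7 198.4] hubtop [171.7 213.3] hubbot [175.5 229.4] post [179.5 246.4]
 red []
 dark [(np.int32(132), [187.3, 185.4], [180, 175, 13, 26]), (np.int32(524), [174.9, 223.6], [161, 206, 29, 33]), (np.int32(172), [184.7, 260.4], [174, 253, 24, 12])]
d expect mark [195.1 195.7] hubtop [179.4 210.7] hubbot [182.9 229.9] post [186.8 250.4]
 red [(np.int32(8), [192.5, 195.5], [191, 195, 4, 2])]
 dark [(np.int32(358), [150.7, 187.4], [136, 174, 35, 27]), (np.int32(886), [182.2, 216.4], [165, 174, 32, 82]), (np.int32(185), [212.1, 180.7], [204, 174, 19, 19]), (np.int32(200), [214.1, 206.8], [202, 201, 24, 13]), (np.int32(72), [187.4, 260.3], [177, 252, 21, 12])]
```

Run:
```python
from h import *
robot.move_linear([.5395,.0285,.126],.02);robot.pause(.4);st();print(robot.sign_off())
```

```text
{'time': 32.2, 'ee_pos': [0.54, 0.028, 0.126], 'force': [0.065, 0.522, -6.508], 'opening': 0.014, 'grasp_force': 29.999}
the job is handed in; nothing more can be done
None
```

I handed the job in at 32 s with the lever still held, its hub about 5 cm above the post tip and its arm along the board; I don't have the verdict. The block toppled when I first tried to grip it, so I pushed it flat with the open fingers: it took all three crusts onto the worktop and was left lying on its side at the board's end.

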